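Line, close and pin the tube clamp

TASK

A glass tube lies in the lower half of the open clamp. Drape the cork saddle liner over the tube, centred in the clamp with its finger tab up, and let go of it; swing the hinged upper half shut over it, then put the steel pin from above through the aligned holes of both tabs and press its flange down against the spring until the two halves are fully shut. Finish while still holding the pin and pressing it down, so that the nut can be put on from below, and leave the other things on the bench where they are.

Things in the scene. Friction and masses are not known exactly. Their poses are not given: they have to be found in the camera images.
- clamp: aluminium tube clamp on a grey 150 x 130 mm base plate, fixed; origin under the plate's centre, z up, y along the tube, x across it: hinge on the +x side, tabs with holes on the -x side. Walls of the lower half at x 37 to 51 and -52 to -36 mm, y +-32 mm, reach 100 mm above the bench
- clamp_tube (a point): highest point of the glass tube at the middle of the clamp, 96 mm above the bench. The tube lies level along y, 32 mm in diameter, 160 mm long, fixed, and is the bar to drape the liner over. Axes as clamp
- clamp_hole (a point): centre of the upper mouth of the through hole (14 mm diameter) in the lower, fixed tab, 100 mm above the bench at x -70 mm of the clamp; the tab is 10 mm thick, 44 mm in x by 50 mm in y, with 78 mm of free space below it. Axes as clamp
- clamp_hinge (a point): middle of the upper half's hinge axis (along y), at x 46 mm, y 0 of the clamp, 106.5 mm above the bench. Axes as clamp
- jaw (a joint): angle of the upper half about the hinge, rad: 0 fully shut (level), about 2 at the start (leaning back), at most 2.25. It stays where left (hinge friction 0.1 N m, 100 g), but in the last 0.09 rad it meets a sprung rubber buffer (1 N per mm, on the front wall at x -44 mm, 10.5 mm high), which lifts it to 0.07-0.09 when let go; pressing it to 0 takes about 7 N at its hole
- jaw_hole (a point): centre of the 14 mm hole on the outer (upper when shut) face of the upper half's tab, 116 mm from the hinge; x axis from tab to hinge, z out of the outer face. The upper half is a flat frame 8 mm thick reaching 138 mm from the hinge: two straps 36 mm apart (the liner's finger tab fits between them), a cross bar 64 mm wide, the tab 44 x 50 mm. Underside at 102.5 mm when shut
- liner_mid (a point): centre, half-way up, of the cork saddle liner: rigid half sleeve, 64 mm long (y), 52 mm wide (x), 68 mm high in all, open below, standing on its feet. To grip: finger tab on top, 26 mm in x, 10 mm in y, 24 mm high, its top 34 mm above this point. Inner ceiling 5 mm above this point, so fully draped this point is 5 mm below the tube's top; 2 to 4 mm play across the tube. 70 g
- pin_mid (a point): middle of the steel pin, on its axis, 36 mm above its tip; z from tip to knob. From the tip up: shaft 10 mm in diameter, 40 mm long, tapered tip; flange 30 mm in diameter, 4 mm thick; knob to grip 18 mm in diameter, 28 mm high; about 90 g. It stands upright in the block at the start, flange on the block's top, 50 mm above the bench
- pin_tip (a point): lower end of the pin's shaft, on its axis
- pin: the same pin; origin at its tip, z along the pin to the knob
- block_mouth (a point): middle of the top of the grey pin block (56 x 56 x 50 mm, fixed), where the pin's hole opens, 50 mm above the bench
- liner: the same cork liner; origin under it at the height of its feet, axes as liner_mid
- beaker: bystander: small glass beaker, 52 mm diameter, 60 mm high, origin under it
- dish: bystander: shallow glass dish, 90 mm diameter, 18 mm high, origin under it
- driver: bystander: screwdriver, 170 mm long, lying on the bench along its x
- corkring: bystander: cork flask ring, 90 mm diameter, 25 mm high, origin under it
- boss: bystander: dark steel boss head, 45 x 26 x 26 mm with a thumb screw, origin under it
- amber: bystander: amber jar, 60 mm diameter, 125 mm high, origin under it
- wash: bystander: white plastic bottle, 64 mm diameter, 150 mm high, origin under it
There are look-alikes about, which are no part of the job. Leave any pink or red look-alike of the clamp alone.

How it is judged:
On the way, in this order (a step that is already met when the one before it is completed fails the run):
1. the liner is draped fully home over the tube, between the walls of the clamp, and let go (z of liner_mid in the frame of clamp_tube between -0.009 and -0.001 m and x of liner_mid in the frame of clamp_tube between -0.006 and 0.006 m and y of liner_mid in the frame of clamp_tube between -0.012 and 0.012 m and angle between the y axis of liner_mid and the y axis of clamp_tube, either way round below 0.2 rad and angle between liner_mid's own z axis and vertical below 0.2 rad and contact force between the fingers and liner below 0.05 N), for 0.3 s.
2. the upper half is swung shut as far as the buffer (value of joint jaw below 0.13 rad), for 0.2 s.
3. the pin is through the holes of both tabs (value of joint jaw below 0.13 rad and horizontal distance between pin_tip and clamp_hole below 0.006 m and z of pin_tip in the frame of clamp_hole below -0.012 m and angle between pin_mid's own z axis and vertical below 0.2 rad), for 0.1 s.
At the end, for the whole second after the job is handed in: Through the last second the fingers grip the pin's knob (over 2 N) and press the upper half shut (under 0.025 rad); pin at rest, upright within 0.2 rad, its tip within 6 mm of the hole axis and 24 mm below the lower tab's top; liner on the tube within 7 mm across, 15 mm along, 0.2 rad (value of joint jaw below 0.025 rad and horizontal distance between pin_tip and clamp_hole below 0.006 m and z of pin_tip in the frame of clamp_hole below -0.024 m and angle between each of pin_mid, liner_mid's own z axis and vertical below 0.2 rad and contact force between the fingers and pin above 2 N and z of the grasp point in the frame of pin below 0.08 m and z of liner_mid in the frame of clamp_tube between -0.01 and 0 m and x of liner_mid in the frame of clamp_tube between -0.007 and 0.007 m and y of liner_mid in the frame of clamp_tube between -0.015 and 0.015 m and angle between the y axis of liner_mid and the y axis of clamp_tube, either way round below 0.2 rad and linear speed of pin below 0.02 m/s); the arm keeps its last pose, push and grip.
It fails at once if a bystander is pushed from its place or knocked over (distance of any of beaker, dish, driver, corkring, boss, amber, wash from where it was at the start of the episode above 0.03 m).
It also fails if it takes over 72 s, if anything falls off the work surface, if the arm or the gripper's body presses on something with over 40 N, if the wrist force passes 120 N, or if a joint passes its speed limit or range.

ROBOT

A 7-joint arm with a two-finger parallel gripper is mounted at the origin on the work surface. World frame = base frame: x ahead of the robot, y to its left, z up, the work surface at z = 0. Lengths are in m, angles in rad, forces in N, time in s.
With the tool pointing down it reaches from about 0.4 to 0.85 m from the base axis. Payload 10.4 kg.
Tool frame: the origin (TCP) lies midway between the tips of the shut fingers; the grasp point (between the pads) lies 19 mm behind it (manip.pinch_z is the distance from the TCP to the grasp point, in m); y points along the fingers, x is the direction in which the jaws open and shut, and the axes are right-handed (so a half turn about y gives the same grasp; the last joint's range is limited). The gripper opens to 85 mm and grips with 20 to 120 N. Pads are 22 mm wide; open, the fingers measure 114 mm over their backs; the gripper's body (76 mm by 85 mm) begins 54 mm behind the grasp point. The pads swing forward as they close: fully open they stand 13 mm farther back than shut.
Start: joints at [-1.151, 0.332, -0.065, 1.46, 0.022, 1.35, -0.088], TCP at [0.268, 0.565, 0.231] pointing down, gripper open.
Joint ranges: [-2.6, 2.6], [-0.5, 2.12], [-1.47, 1.34], [0.16, 2.42], [-1.27, 4.41], [0.06, 2.06], [-2.6, 2.6]. Speed limits (rad/s): [2.22, 2.22, 2.79, 2.79, 3.14, 3.14, 3.14].

INTERFACE

Orientations are given as a unit quaternion [x, y, z, w].
In Python, from workcell import manip gives the robot as it stands.
- The arm moves only by the shell command python3 -m pendant 'ROWS' [OPENING] [FORCE]. ROWS is a JSON object of lists of equal length, an entry for each row: "offset": the shift along the tool's x, y, z scaled (see below), a list of three; "turn": the turn, a rotation vector about the tool's x, y, z scaled (see below), a list of three. A call has 1 to 12 rows; each row is the pose to reach, as a shift and turn from the pose measured when the call began, along the tool's axes at that moment; what a row does not reach only later rows make up. The controller multiplies each number of a shift by 200 mm and each number of a turn by 45 degrees. A row lasts 1/8 s, in which the tool goes at most 62.5 mm and 10.7 degrees, less where a joint would pass 70% of its speed; a pose out of reach is approached as far as the arm can. A call with a number of a shift or a turn outside -1 to 1 is refused whole. A call with a gripper value outside its range is refused whole. OPENING is the opening in per cent of the stroke, from 0 (shut) to 100 (fully open), set as the call begins (- or left out, the last holds). The fingers move at their own pace and stop on an object; FORCE is the grip in N (left out, the last holds). Time passes only in rows, so rows that repeat a pose let the fingers close. It gives the time, the measured TCP pose, the force and the opening at its end, in the units of the state.
- manip.get_obs(): the state, without advancing time (a new reading comes with each control period).
- manip.camera(name): name is "side" or "top" or "wrist"; returns (picture, depth): 400x640x3 uint8, red, green, blue; 400x640 float32, m along the optical axis (not along the pixel's ray), 0 where there is no reading.
- manip.camera_model(name): a dict with "intrinsics" (3x3 intrinsics, pixels), "k1" (the pictures are not rectified: a ray, as slopes to the right and down, at radius r is drawn at 1 + k1 r^2 times it, then the intrinsics apply), "R" (3x3) and "t" (3): a world point X has camera coordinates R X + t; the wrist camera has in their place "tool_from_camera" (4x4, takes a point from camera to tool coordinates, whose origin is the TCP and whose axes are the tool frame's). Camera axes: x right, y down, z forward; pixel columns grow to the right and rows downward; lengths in m; the calibration is good to about 2 mm. A picture is of the moment at which its call begins: read the wrist's pose just before it. camera_model takes no time and is no camera call.
- manip.hand_in(): hands the job in, once; it reports no verdict.
The state is a dict: "clock": time; "joint_pos": joint angles; "joint_velocities": joint speeds; "tau": joint torques, N m; "position": TCP position; "ee_rot": TCP orientation; "ft_force": force on the tool from outside, world axes, zero at the start; "torque": the same for the moment, N m; "grip_width": opening from 0.0 (shut) to 1.0 (fully open).
Only numpy, scipy, OpenCV 4.12 (cv2) and the standard library are available. Lean on these libraries where they do the work, as an engineer would, in place of code of your own. Each camera call takes 0.05 s, during which the arm holds its last target. There are 200 camera calls.

## Working session

There is one attempt and no reset: what is moved stays moved. The work goes in short steps, Python scripts to look and compute and a shell command to move; the robot and the scene stay as the last step left them, time stands still between calls to the robot, and variables do not carry over. Pictures are saved under pics/ and viewed, about 8 in all and at most 12, crops included, and the job is handed in when it is done.

```bash
ls; mkdir -p pics
cat > h.py <<'E'
import numpy as np, cv2
from workcell import manip
from scipy.spatial.transform import Rotation as Rn
def cam(n):
    o=manip.get_obs(); rgb,d=manip.camera(n); m=manip.camera_model(n)
    K=np.array(m["intrinsics"]);k1=m["k1"]
    if n=="wrist":
        T=np.array(m["tool_from_camera"]);Rt=Rn.from_quat(o["ee_rot"]).as_matrix()
        Rc=Rt@T[:3,:3];c=Rt@T[:3,3]+np.array(o["position"])
    else:
        R=np.array(m["R"]);Rc=R.T;c=-R.T@np.array(m["t"])
    return dict(rgb=rgb,d=d,K=K,k1=k1,Rc=Rc,c=c)
def rays(C,uv):
    uv=np.atleast_2d(np.array(uv,float));K=C["K"]
    q=np.c_[(uv[:,0]-K[0,2])/K[0,0],(uv[:,1]-K[1,2])/K[1,1]];s=q.copy()
    for _ in range(8): s=q/(1+C["k1"]*(s**2).sum(1,keepdims=True))
    return np.c_[s,np.ones(len(s))]
def plane(C,uv,z):
    r=rays(C,uv)@C["Rc"].T; return C["c"]+r*((z-C["c"][2])/r[:,2])[:,None]
def cloud(C):
    v,u=np.mgrid[:400,:640];r=rays(C,np.c_[u.ravel(),v.ravel()])
    return ((r*C["d"].reshape(-1,1))@C["Rc"].T+C["c"]).reshape(400,640,3)
def save(n,im): cv2.imwrite("pics/"+n+".png",im[...,::-1])
E
python3 - <<'E'
from h import *
import pickle
for n in("top","side"):
    C=cam(n);save(n,C["rgb"]);pickle.dump(C,open(n+".pkl","wb"));print(n,C["c"],C["K"][0,0],(C["d"]>0).mean())
print(manip.get_obs())
E
```

```text
pics
top [2.81025210e-01 7.21195065e-04 1.39855513e+00] 508.3772623568885 0.995953125
side [0.36726226 0.9807815  0.79365191] 373.2662946717498 0.99603515625
{'clock': 0.1, 'joint_pos': array([-1.15059508,  0.3328081 , -0.06467217,  1.46085624,  0.02159423,
        1.34992863, -0.08847918]), 'joint_velocities': array([ 3.65268560e-04, -3.64026054e-05, -9.96336562e-05, -1.66398494e-03,
        7.74623735e-04,  1.09319540e-03,  6.97369859e-04]), 'tau': array([ 1.38136678e-03, -6.26746345e+01,  4.90168040e-02, -3.92432928e+01,
        1.63035560e-02,  6.92811271e-03,  6.59967100e-05]), 'position': array([0.2676641 , 0.56440184, 0.23059632]), 'ee_rot': array([ 0.59785653,  0.37762339, -0.37837844, -0.59732562]), 'ft_force': array([-0.18782697, -0.99521363, -0.06241826]), 'torque': array([-0.02917521,  0.03606715,  0.02096186]), 'grip_width': 0.9976565885036905}
```

View pics/top.png

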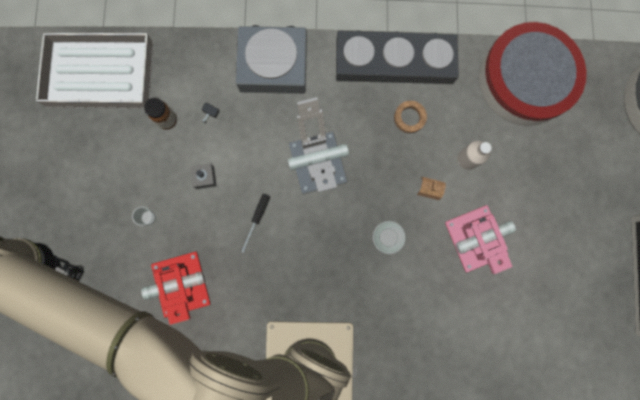

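View pics/side.png

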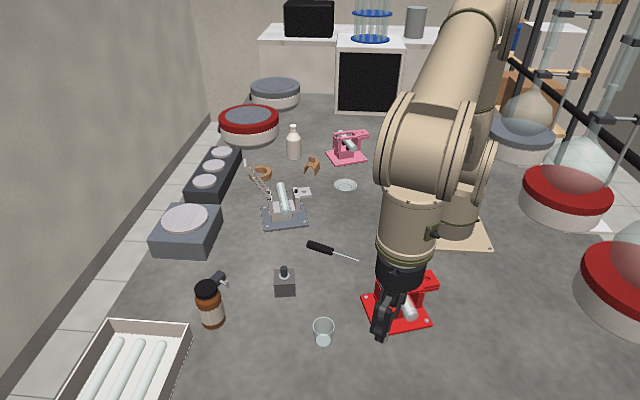

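The top view shows three clamps: grey (318,160), red (178,285) and pink (482,240). The grey one matches the aluminium clamp on a grey plate. The cork liner is at (432,188) with a cork ring at (410,116), the pin block is at (204,176), and the beaker is at (143,216). I'll measure these and confirm with one crop.

Run:
```python
from h import *
import pickle
C=pickle.load(open("top.pkl","rb"));P=cloud(C);S=pickle.load(open("side.pkl","rb"));Q=cloud(S)
def reg(P,x0,x1,y0,y1,z0,z1):
    m=(P[...,0]>x0)&(P[...,0]<x1)&(P[...,1]>y0)&(P[...,1]<y1)&(P[...,2]>z0)&(P[...,2]<z1);return P[m]
def rect(p,n):
    if len(p)<4:print(n,len(p));return
    r=cv2.minAreaRect((p[:,:2]*1000).astype(np.float32));print(n,len(p),p.mean(0).round(4),np.median(p[:,2]).round(4),[np.round(a,1) for a in r])
for u,v,n in[(318,160,'clamp'),(432,188,'liner'),(204,176,'blk'),(143,216,'beaker'),(260,205,'drv'),(160,112,'amber'),(209,110,'boss'),(389,237,'dish'),(410,104,'ring'),(478,150,'wash'),(322,183,'tab')]:print(n,P[v,u].round(3),plane(C,[u,v],0)[0].round(3))
l=P[188,432]
for nm,A in(("top",P),("side",Q)):
    for a,b in((.01,.05),(.03,.05),(.055,.075)): rect(reg(A,l[0]-.07,l[0]+.07,l[1]-.07,l[1]+.07,a,b),nm+' liner %.3f'%a)
    b_=plane(C,[204,176],.05)[0]
    for a,b in((.045,.052),(.052,.056),(.07,.1)): rect(reg(A,b_[0]-.05,b_[0]+.05,b_[1]-.05,b_[1]+.05,a,b),nm+' blk %.3f'%a)
# tube: contour by colour for grey clamp
hsv=cv2.cvtColor(C["rgb"],cv2.COLOR_RGB2HSV);m=((hsv[...,2]>175)&(hsv[...,1]<40)).astype(np.uint8);m[:135]=0;m[178:]=0;m[:,:280]=0;m[:,355:]=0
n,lab,st,ce=cv2.connectedComponentsWithStats(m);i=1+st[1:,4].argmax();print('tube px',st[i],ce[i])
v,u=np.where(lab==i);r=plane(C,np.c_[u,v],.088);q=cv2.minAreaRect((r[:,:2]*1000).astype(np.float32));print(q)
c=np.array([cv2.resize(C["rgb"][y:y+90,x:x+110],(385,315),interpolation=2) for x,y in((265,95),(380,140),(150,130))])
s=cv2.resize(S["rgb"][145:240,230:345],(385,315),interpolation=2)
save("crop",np.vstack([np.hstack([c[0],c[1]]),np.hstack([c[2],s])])[:600])
```

```text
clamp [ 0.54  -0.015  0.091] [ 0.558 -0.016  0.   ]
liner [ 0.477 -0.323  0.057] [ 0.486 -0.337  0.   ]
blk [0.497 0.288 0.058] [0.506 0.3   0.   ]
beaker [0.391 0.465 0.001] [0.391 0.465 0.   ]
drv [0.426 0.139 0.024] [0.428 0.142 0.   ]
amber [0.651 0.395 0.126] [0.688 0.435 0.   ]
boss [0.689 0.291 0.022] [0.696 0.295 0.   ]
dish [ 0.347 -0.215  0.004] [ 0.347 -0.216  0.   ]
ring [ 0.719 -0.271  0.026] [ 0.727 -0.276  0.   ]
wash [ 0.569 -0.428  0.126] [ 0.598 -0.47   0.   ]
tab [ 0.478 -0.027  0.099] [ 0.493 -0.029  0.   ]
top liner 0.010 362 [ 0.4794 -0.3277  0.0369] 0.0393 [array([ 483. , -329.5]), array([65.5, 47. ]), np.float64(76.4)]
top liner 0.030 297 [ 0.4814 -0.3284  0.0404] 0.0409 [array([ 483.1, -329.6]), array([65.5, 41.1]), np.float64(75.2)]
top liner 0.055 40 [ 0.4833 -0.3288  0.0657] 0.0655 [array([ 484.1, -329.3]), array([11.6, 23.4]), np.float64(74.4)]
top blk 0.045 255 [0.5012 0.2961 0.0489] 0.049 [array([501. , 295.9]), array([55.7, 56.9]), np.float64(8.9)]
top blk 0.052 80 [0.5021 0.2948 0.0535] 0.0533 [array([499.4, 294.9]), array([55.9, 54. ]), np.float64(9.
[... 255 characters left out ...]
0.4835 -0.3175  0.0394] 0.04 [array([ 486.9, -326.6]), array([65.4, 46.1]), np.float64(82.4)]
side liner 0.055 25 [ 0.4868 -0.3233  0.0627] 0.0633 [array([ 486.4, -324.8]), array([10.4, 26. ]), np.float64(73.5)]
side blk 0.045 260 [0.5033 0.3043 0.0492] 0.0493 [array([503.7, 299.7]), array([53.8, 59.8]), np.float64(9.6)]
side blk 0.052 37 [0.5029 0.3047 0.0536] 0.0538 [array([502.3, 308.1]), array([41.8, 45.9]), np.float64(88.5)]
side blk 0.070 47 [0.5047 0.3025 0.0787] 0.0799 [array([505.1, 300.8]), array([16.2, 16.5]), np.float64(7.0)]
tube px [289 146  59  20 392] [317.46938776 155.62755102]
((552.9384155273438, -14.54132080078125), (20.025493621826172, 157.5244140625), 14.92780876159668)
```

View pics/crop.png

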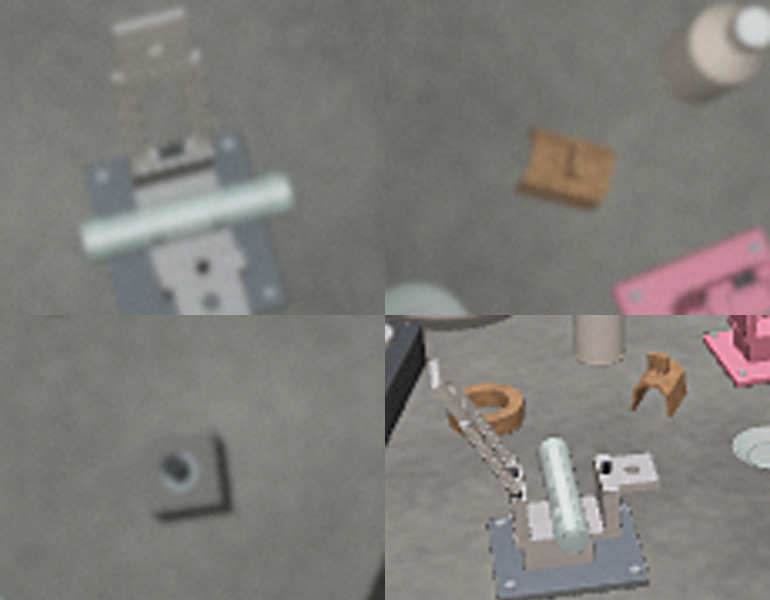

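The crop confirms the plan. The grey clamp has its upper half leaning back toward the top of the picture, with its tab at about px (325,181). The cork liner stands with its finger tab up at (432,186), and the knobbed pin is in the block at (202,176). Next I'll write a helper that works out moves, then set off for the liner.

```bash
cat > d.py <<'E'
import sys,json
from h import *
def to(x,y,z,yaw,s=None):
    o=manip.get_obs();R=Rn.from_quat(o["ee_rot"]);Rm=R.as_matrix()
    c0=np.degrees(np.arctan2(Rm[1,0],Rm[0,0]))
    yaw=yaw+180*round((c0-yaw)/180)
    a=np.radians(yaw);X=np.array([np.cos(a),np.sin(a),0]);Y=np.array([0,0,-1.])
    T=np.c_[X,Y,np.cross(X,Y)]
    off=Rm.T@(np.array([x,y,z])-o["position"])/.2
    rv=np.degrees(Rn.from_matrix(Rm.T@T).as_rotvec())/45
    print('t%.2f'%o["clock"],np.round(o["position"],4),'yaw %.1f tilt %.2f'%(c0,np.degrees(np.arccos(-Rm[2,1]))),'F',np.round(o["ft_force"],1),'w%.2f'%o["grip_width"])
    print(' off',off.round(4).tolist(),'turn',rv.round(3).tolist())
if __name__=="__main__":
    a=list(map(float,sys.argv[1:]))
    for i in range(0,len(a),4): to(*a[i:i+4])
E
python3 d.py .36 .38 .25 64.7  .44 .2 .26 64.7 .46 0 .26 70 ; python3 -c "
from workcell import manip;print(manip.pinch_z, manip.camera_model('wrist'))"
```

```text
t0.10 [0.2677 0.5644 0.2306] yaw 64.6 tilt 0.07 F [-0.2 -1.  -0.1] w1.00
 off [-0.6354, -0.0961, -0.8122] turn [0.0, -0.002, -0.002]
t0.10 [0.2677 0.5644 0.2306] yaw 64.6 tilt 0.07 F [-0.2 -1.  -0.1] w1.00
 off [-1.2773, -0.1453, -1.5592] turn [0.0, -0.002, -0.002]
t0.10 [0.2677 0.5644 0.2306] yaw 64.6 tilt 0.07 F [-0.2 -1.  -0.1] w1.00
 off [-2.138, -0.1441, -2.0781] turn [0.0, -0.119, -0.002]
0.0187 {'intrinsics': array([[312.62749909,   0.        , 318.77219932],
       [  0.        , 312.62749909, 200.07224439],
       [  0.        ,   0.        ,   1.        ]]), 'k1': 0.01867254567471216, 'tool_from_camera': array([[ 9.99999931e-01,  2.70234469e-04, -2.53670998e-04,
         6.59362733e-04],
       [ 3.18143789e-04, -2.74690395e-01,  9.61532675e-01,
        -1.42695374e-01],
       [ 1.90158286e-04, -9.61532690e-01, -2.74690462e-01,
         7.02788488e-02],
       [ 0.00000000e+00,  0.00000000e+00,  0.00000000e+00,
         1.00000000e+00]])}
```

```bash
python3 -m pendant '{"offset":[[-1,-0.14,-1],[-1,-0.14,-1],[-1,-0.14,-1],[-1,-0.14,-1],[-1,-0.14,-1],[-1,-0.14,-1]],"turn":[[0,0,0],[0,0,0],[0,0,0],[0,0,0],[0,0,0],[0,0,0]]}' 100 40
python3 -m pendant '{"offset":[[-1,0,-1],[-1,0,-1],[-1,0,-1],[-1,0,-1],[-1,0,-1],[-1,0,-1]],"turn":[[0,0,0],[0,0,0],[0,0,0],[0,0,0],[0,0,0],[0,0,0]]}'
python3 d.py .484 -.328 .2 74.5
```

```text
clock: 0.85
position: [0.3639, 0.2956, 0.2592]
ee_rot: [0.599, 0.376, -0.377, -0.598]
ft_force: [-0.5, 1.0, -0.3]
grip_width: 0.999
clock: 1.6
position: [0.4582, 0.0273, 0.2593]
ee_rot: [0.599, 0.375, -0.376, -0.599]
ft_force: [-0.2, 0.3, 0.1]
grip_width: 1.002
t1.60 [0.4582 0.0273 0.2593] yaw 64.2 tilt 0.07 F [-0.2  0.3  0.1] w1.00
 off [-1.5423, 0.2987, -0.8899] turn [0.0, -0.23, -0.002]
```

```bash
python3 - <<'E'
from h import *
import pickle
C=cam("wrist");save("w1",C["rgb"]);pickle.dump(C,open("w1.pkl","wb"))
E
python3 -m pendant '{"offset":[[-0.8,0.1,-0.45],[-0.8,0.1,-0.45],[-0.8,0.1,-0.45],[-0.8,0.1,-0.45],[-0.8,0.1,-0.45]],"turn":[[0,-0.23,0],[0,-0.23,0],[0,-0.23,0],[0,-0.23,0],[0,-0.23,0]]}'
python3 d.py .484 -.328 .2 74.5
```

```text
clock: 2.28
position: [0.47, -0.1522, 0.239]
ee_rot: [-0.562, -0.429, 0.43, 0.562]
ft_force: [1.2, 0.7, 0.2]
grip_width: 1.0
t2.27 [ 0.47   -0.1522  0.239 ] yaw 74.8 tilt 0.08 F [1.2 0.7 0.2] w1.00
 off [-0.8296, 0.1955, -0.2986] turn [-0.001, 0.006, -0.001]
```

View pics/w1.png

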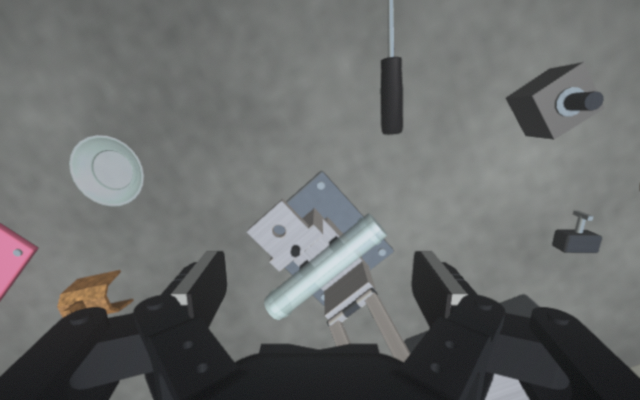

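The wrist view shows the lower tab's hole at about (279,231), the black buffer at (296,251), and the tube from (380,225) to (270,308). The liner is at (95,290) and the pin knob at (592,100). I'll measure the clamp from this view and go on to the liner.

```bash
python3 - <<'E'
from h import *
import pickle
C=pickle.load(open("w1.pkl","rb"));P=cloud(C);g=cv2.cvtColor(C["rgb"],cv2.COLOR_RGB2GRAY)
w=g[221:242,268:291];m=(w<w.max()*.75).astype(np.uint8)
n,lab,st,ce=cv2.connectedComponentsWithStats(m);print(ce,st[:,4])
for i in range(1,n):
    if 20<st[i,4]<300: print('hole',plane(C,ce[i]+[268,221],.1))
t=P[(P[...,2]>.0925)&(P[...,2]<.0985)];
def tube(P,C):
    d=(np.abs(P[...,0]-.548)<.07)&(np.abs(P[...,1]+.014)<.1)
    q=P[d&(P[...,2]>.083)&(P[...,2]<.1)]
    c,(a,b),an=cv2.minAreaRect((q[:,:2]*1000).astype(np.float32));print(len(q),c,a,b,an)
tube(P,C)
hs=cv2.cvtColor(C["rgb"],cv2.COLOR_RGB2HSV)
S=((hs[...,2]>150)&(hs[...,1]>8)&(hs[...,1]<60)&(hs[...,0]>60)&(hs[...,0]<110)).astype(np.uint8)
S[:210]=0;S[330:]=0;S[:,:255]=0;S[:,395:]=0
n,lab,st,ce=cv2.connectedComponentsWithStats(S);i=1+st[1:,4].argmax();v,u=np.where(lab==i)
# mask silhouette plane at axis height .08
p=plane(C,np.c_[u,v],.08);print(st[i],cv2.minAreaRect((p[:,:2]*1000).astype(np.float32)))
T=pickle.load(open("top.pkl","rb"))
print('top hole',plane(T,[325.6,180.7],.1),'tube top view',plane(T,[317.5,155.6],.096))
# plate edges
for k,u,v in(('platecornerbolt',321,186),('bolt2',382,253)):print(k,plane(C,[u,v],.012))
E
python3 -m pendant '{"offset":[[-0.83,0.1,-0.3],[-0.83,0.1,-0.3],[-0.83,0.1,-0.3],[-0.83,0.1,-0.3],[-0.83,0.1,-0.3]],"turn":[[0,0,0],[0,0,0],[0,0,0],[0,0,0],[0,0,0]]}'
python3 - <<'E'
from h import *
C=cam("wrist");P=cloud(C);save("w2",C["rgb"])
m=(np.abs(P[...,0]-.484)<.08)&(np.abs(P[...,1]+.328)<.08)
for a,b in((.02,.05),(.057,.075)):
    q=P[m&(P[...,2]>a)&(P[...,2]<b)];print(len(q),q.mean(0),cv2.minAreaRect((q[:,:2]*1000).astype(np.float32)))
E
python3 d.py .484 -.328 .2 74.5
```

```text
[[11.1147541  10.01639344]
 [10.64102564  9.94871795]] [366 117]
hole [[ 0.48468034 -0.03119981  0.1       ]]
5101 (546.7872314453125, -10.565422058105469) 140.52423095703125 128.7687225341797 67.30550384521484
[ 265  219  122  101 3308] ((558.3515625, -15.711875915527344), (34.46971130371094, 168.27499389648438), 16.213829040527344)
top hole [[ 0.48436877 -0.03571276  0.1       ]] tube top view [[ 0.55077992 -0.01361343  0.096     ]]
platecornerbolt [[0.47982964 0.02024408 0.012     ]]
bolt2 [[0.60036668 0.05435263 0.012     ]]
clock: 2.9
position: [0.4855, -0.3256, 0.2186]
ee_rot: [-0.561, -0.43, 0.431, 0.562]
ft_force: [0.9, 0.3, -0.2]
grip_width: 1.0
2328 [ 0.48213459 -0.32725095  0.03967553] ((519.0189208984375, -345.5239562988281), (71.78427124023438, 136.55242919921875), 62.22633743286133)
310 [ 0.49132844 -0.33437384  0.06727442] ((521.93896484375, -360.2992858886719), (19.2525691986084, 124.50118255615234), 47.93122482299805)
t2.95 [ 0.4856 -0.3254  0.2189] yaw 75.0 tilt 0.08 F [-0.6 -0.  -0.1] w1.00
 off [-0.0146, 0.0945, 0.0043] turn [-0.002, 0.011, 0.001]
```

Run:
```python
from h import *
C=cam("wrist");P=cloud(C);hs=cv2.cvtColor(C["rgb"],cv2.COLOR_RGB2HSV)
m=(hs[...,1]>90)&(hs[...,0]>5)&(hs[...,0]<25)&(np.abs(P[...,0]-.484)<.07)&(np.abs(P[...,1]+.328)<.07)
for a,b in((.02,.05),(.045,.062),(.064,.072)):
    k=m&(P[...,2]>a)&(P[...,2]<b);q=P[k]
    if len(q)>5:print(len(q),q.mean(0),cv2.minAreaRect((q[:,:2]*1000).astype(np.float32)),np.argwhere(k).mean(0))
im=C["rgb"][150:350,170:470];save("w2",cv2.resize(im,None,fx=2,fy=2))
```

```text
2207 [ 0.48036415 -0.32582393  0.03984131] ((484.0177001953125, -326.7135009765625), (62.99590301513672, 43.73563003540039), 76.69551849365234) [175.73266878 316.37109198]
135 [ 0.48264111 -0.32546496  0.04723194] ((483.5519714355469, -326.6619873046875), (61.26826858520508, 22.517288208007812), 76.38678741455078) [179.11111111 317.22962963]
262 [ 0.48423647 -0.32693089  0.0677687 ] ((484.5366516113281, -327.1221923828125), (9.705574035644531, 24.204017639160156), 75.04254913330078) [185.55725191 316.09541985]
```

View pics/w2.png

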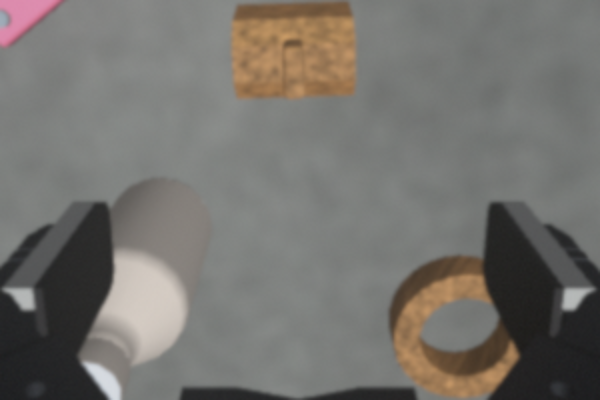

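The wrist crop shows the liner tab centred between the fingers at crop (292,65), square to them, with the wash bottle and cork ring clear. I'll descend and grip.

```bash
python3 d.py .4845 -.327 .047 75.5; python3 -m pendant '{"offset":[[-0.01,0.3,0],[-0.01,0.6,0],[-0.01,0.78,0],[-0.01,0.86,0],[-0.01,0.86,0]],"turn":[[0,0,0],[0,0,0],[0,0,0],[0,0,0],[0,0,0]]}' 50 40
python3 d.py .4845 -.327 .047 75.5
```

```text
t3.00 [ 0.4855 -0.3255  0.2191] yaw 75.0 tilt 0.06 F [-0.3 -0.  -0.4] w1.00
 off [-0.0088, 0.8606, 0.0024] turn [-0.001, -0.011, 0.001]
clock: 3.62
position: [0.4854, -0.3265, 0.0473]
ee_rot: [-0.56, -0.431, 0.431, 0.561]
ft_force: [-0.2, -0.3, 0.2]
grip_width: 0.5
t3.62 [ 0.4854 -0.3265  0.0473] yaw 75.1 tilt 0.09 F [-0.2 -0.3  0.2] w0.50
 off [-0.0038, 0.0015, 0.0035] turn [-0.001, -0.01, 0.001]
```

```bash
python3 -m pendant '{"offset":[[0,0,0],[0,0,0],[0,0,0],[0,0,0]],"turn":[[0,0,0],[0,0,0],[0,0,0],[0,0,0]]}' 0 40
python3 -m pendant '{"offset":[[0,-0.15,0],[0,-0.4,0],[0,-0.7,0],[0,-0.8,0],[0,-0.8,0]],"turn":[[0,0,0],[0,0,0],[0,0,0],[0,0,0],[0,0,0]]}'
python3 d.py .47 -.17 .21 90 .552 -.0125 .21 105.7
```

```text
clock: 4.12
position: [0.4863, -0.3268, 0.0486]
ee_rot: [0.561, 0.431, -0.43, -0.561]
ft_force: [0.0, 0.1, 8.0]
grip_width: 0.105
clock: 4.75
position: [0.4867, -0.3274, 0.2102]
ee_rot: [0.562, 0.432, -0.43, -0.56]
ft_force: [0.1, 0.1, -1.6]
grip_width: 0.105
t4.75 [ 0.4867 -0.3274  0.2102] yaw 75.1 tilt 0.25 F [ 0.1  0.1 -1.6] w0.10
 off [0.7388, 0.0004, 0.2833] turn [0.006, -0.332, 0.001]
t4.75 [ 0.4867 -0.3274  0.2102] yaw 75.1 tilt 0.25 F [ 0.1  0.1 -1.6] w0.10
 off [1.6054, 0.0022, 0.0901] turn [0.006, -0.681, -0.0]
```

```bash
python3 -m pendant '{"offset":[[0.25,0,0.1],[0.5,0,0.2],[0.74,0,0.28],[0.74,0,0.28]],"turn":[[0,-0.2,0],[0,-0.33,0],[0,-0.33,0],[0,-0.33,0]]}'
python3 d.py .552 -.0125 .21 105.7
```

```text
clock: 5.25
position: [0.4704, -0.1654, 0.2087]
ee_rot: [0.499, 0.503, -0.5, -0.499]
ft_force: [0.1, -0.4, 0.2]
grip_width: 0.103
t5.25 [ 0.4704 -0.1654  0.2087] yaw 90.3 tilt 0.20 F [ 0.1 -0.4  0.2] w0.10
 off [0.7622, -0.0039, -0.4121] turn [0.004, -0.342, 0.002]
```

```bash
python3 -m pendant '{"offset":[[0.25,0,-0.14],[0.5,0,-0.28],[0.76,0,-0.41],[0.76,0,-0.41],[0.76,0,-0.41],[0.76,0,-0.41]],"turn":[[0,-0.2,0],[0,-0.34,0],[0,-0.34,0],[0,-0.34,0],[0,-0.34,0],[0,-0.34,0]]}'
python3 - <<'E'
from h import *
import pickle
C=cam("wrist");save("w3",C["rgb"]);pickle.dump(C,open("w3.pkl","wb"))
T=cam("top");pickle.dump(T,open("top3.pkl","wb"))
E
python3 d.py .552 -.0125 .21 105.7
```

```text
clock: 6.0
position: [0.5511, -0.0148, 0.2089]
ee_rot: [0.428, 0.564, -0.562, -0.428]
ft_force: [-1.5, 0.8, -0.4]
grip_width: 0.109
t6.10 [ 0.5513 -0.0143  0.2092] yaw 105.5 tilt 0.20 F [-0.  -0.5 -0.7] w0.11
 off [0.0079, -0.004, -0.0059] turn [0.004, -0.005, 0.002]
```

View pics/w3.png

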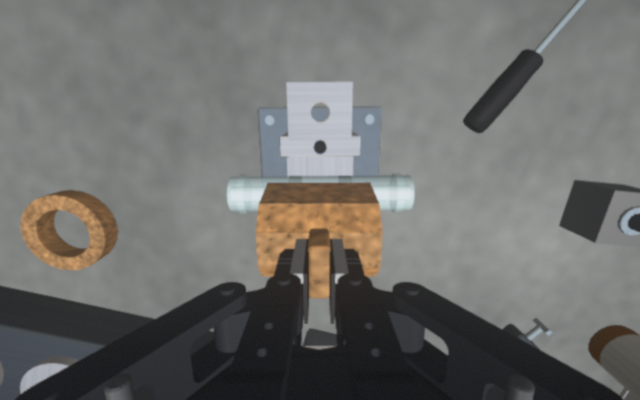

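Run:
```python
from h import *
import pickle
C=pickle.load(open("w3.pkl","rb"));g=cv2.cvtColor(C["rgb"],cv2.COLOR_RGB2GRAY).astype(float)
P=cloud(C)
w=g[100:125,308:333];m=(w<150).astype(np.uint8);n,lab,st,ce=cv2.connectedComponentsWithStats(m)
i=1+st[1:,4].argmax();hp=ce[i]+[308,100];print('hole px',hp,st[i]);H=plane(C,hp,.1)[0];print('hole',H)
b=[]
for x,y in((269,119),(370,119)):
    w=g[y-7:y+8,x-7:x+8];m=(w>w.max()*.85);v,u=np.where(m);b.append([u.mean()+x-7,v.mean()+y-7])
B=plane(C,b,.012);d=B[0]-B[1];print('bolts',b,'clamp y yaw',np.degrees(np.arctan2(d[1],d[0])), 'mid',B.mean(0))
# tube edges at exposed columns
hs=cv2.cvtColor(C["rgb"],cv2.COLOR_RGB2HSV)
for u in(238,245,250,392,397,404):
    col=g[165:225,u];k=np.where(np.abs(np.diff(col))>12)[0]+165;print(u,k[:8],k[-8:])
cork=(hs[...,1]>90)&(hs[...,0]>5)&(hs[...,0]<25)
o=manip.get_obs();Rm=Rn.from_quat(o["ee_rot"]).as_matrix();L=(P-o["position"])@Rm
k=cork&(L[...,1]<-.012)&(np.abs(L[...,0])<.02)&(P[...,2]>.2)
q=L[k];print('tab top tool x,z',len(q),q.min(0),q.max(0),q.mean(0))
k=cork&(np.abs(L[...,0])<.06)&(P[...,2]>.14)&(P[...,2]<.215)&(np.abs(L[...,2])<.05);q=L[k];print('liner ext',q.min(0),q.max(0))
t=(P[...,2]>.07)&(P[...,2]<.1)&(g>120)&(np.abs(P[...,0]-.552)<.1)&(np.abs(P[...,1]+.013)<.1)
v,u=np.where(t);print(v.min(),v.max())
```

```text
hole px [319.8452381  111.94444444] [  3   3  18  19 252]
hole [ 0.48460032 -0.03136271  0.1       ]
bolts [[np.float64(268.94444444444446), np.float64(119.80555555555556)], [np.float64(369.1506849315069), np.float64(118.72602739726027)]] clamp y yaw -73.95060996594648 mid [ 0.492399   -0.02968018  0.012     ]
238 [178 209 210] [178 209 210]
245 [] []
250 [] []
392 [173] [173]
397 [] []
404 [208 209] [208 209]
tab top tool x,z 1354 [-0.01780831 -0.142427   -0.01107717] [ 0.01840626 -0.01200652  0.06992564] [ 0.00025052 -0.02432579  0.0065048 ]
liner ext [-0.0315461  -0.00583385 -0.02028999] [0.0322857  0.04712205 0.02705283]
81 213
```

```bash
python3 d.py .5528 -.0117 .106 106; python3 d.py .5528 -.0117 .16 106
```

```text
t6.10 [ 0.5513 -0.0143  0.2092] yaw 105.5 tilt 0.20 F [-0.  -0.5 -0.7] w0.11
 off [0.0099, 0.516, -0.0092] turn [0.004, -0.012, 0.002]
t6.10 [ 0.5513 -0.0143  0.2092] yaw 105.5 tilt 0.20 F [-0.  -0.5 -0.7] w0.11
 off [0.0103, 0.246, -0.01] turn [0.004, -0.012, 0.002]
```

```bash
python3 -m pendant '{"offset":[[0.01,0.1,-0.01],[0.01,0.25,-0.01],[0.01,0.25,-0.01],[0.01,0.32,-0.01],[0.01,0.4,-0.01],[0.01,0.46,-0.01],[0.01,0.51,-0.01],[0.01,0.518,-0.01],[0.01,0.518,-0.01]],"turn":[[0,-0.01,0],[0,-0.01,0],[0,-0.01,0],[0,-0.01,0],[0,-0.01,0],[0,-0.01,0],[0,-0.01,0],[0,-0.01,0],[0,-0.01,0]]}'
python3 d.py .5528 -.0117 .1056 106
```

```text
clock: 7.22
position: [0.5531, -0.0116, 0.1057]
ee_rot: [0.426, 0.566, -0.563, -0.426]
ft_force: [-1.4, -0.0, 3.0]
grip_width: 0.104
t7.22 [ 0.5531 -0.0116  0.1057] yaw 105.9 tilt 0.21 F [-1.4 -0.   3. ] w0.10
 off [-0.0001, 0.0003, 0.0014] turn [0.004, -0.002, 0.002]
```

```bash
python3 -m pendant '{"offset":[[0,0,0],[0,0,0],[0,0,0],[0,0,0]],"turn":[[0,0,0],[0,0,0],[0,0,0],[0,0,0]]}' 45
python3 -m pendant '{"offset":[[0,-0.1,0],[0,-0.3,0],[0,-0.55,0],[0,-0.75,0],[0,-0.75,0]],"turn":[[0,0,0],[0,0,0],[0,0,0],[0,0,0],[0,0,0]]}'
python3 - <<'E'
from h import *
C=cam("wrist");S=cam("side");save("w4",np.hstack([C["rgb"][60:400,120:520],cv2.resize(S["rgb"][140:245,235:345],None,fx=3.238,fy=3.238)[:340]]))
P=cloud(C);hs=cv2.cvtColor(C["rgb"],cv2.COLOR_RGB2HSV)
m=(hs[...,1]>90)&(hs[...,0]>5)&(hs[...,0]<25)&(np.abs(P[...,0]-.552)<.06)&(np.abs(P[...,1]+.012)<.05)
o=np.array([.5519,-.012,.096]);a=np.radians(16);A=np.array([[np.cos(a),np.sin(a),0],[-np.sin(a),np.cos(a),0],[0,0,1]])
for lo,hi in((.118,.14),(.085,.105)):
    q=(P[m&(P[...,2]>lo)&(P[...,2]<hi)]-o)@A.T*1000;print(len(q),q.mean(0),np.percentile(q,[2,98],axis=0),cv2.minAreaRect(q[:,:2].astype(np.float32)))
E
python3 d.py .5528 -.0117 .25 106
```

```text
clock: 7.72
position: [0.5531, -0.0116, 0.1057]
ee_rot: [0.426, 0.566, -0.563, -0.426]
ft_force: [0.7, -0.0, 0.4]
grip_width: 0.449
clock: 8.35
position: [0.5541, -0.0121, 0.2588]
ee_rot: [0.427, 0.567, -0.562, -0.424]
ft_force: [2.0, 0.7, -0.6]
grip_width: 0.449
293 [-1.06940952  0.54114207 28.76699017] [[-12.43368023  -4.08785439  24.72076909]
 [ 10.96630867   5.07151464  30.32208618]] ((-0.507197380065918, 0.46953916549682617), (24.190658569335938, 9.241215705871582), 0.09987150132656097)
2292 [-3.96798976  0.93398077  1.71757656] [[-21.1841181  -29.17483865  -9.14302335]
 [ 18.70920664  30.92966571   6.3600319 ]] ((-0.8179817199707031, 0.9389839172363281), (63.013797760009766, 42.71912384033203), 89.88104248046875)
t8.45 [ 0.5526 -0.0119  0.2553] yaw 105.9 tilt 0.22 F [-0.6 -0.1 -0.2] w0.45
 off [0.0006, 0.0266, -0.0013] turn [0.004, -0.001, 0.002]
```

View pics/w4.png

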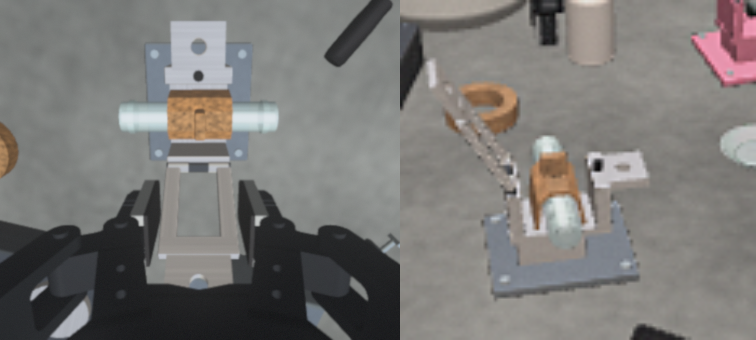

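The liner sits centred: its tab top is about 29 mm above the tube's top and its yaw is within 0.2°. The picture shows it between the walls, with the upper half leaning back at lower left. Next I shut the fingers and go behind the upper half.

```bash
python3 -m pendant '{"offset":[[0,-0.1,-0.15],[0,-0.12,-0.4],[0,-0.12,-0.65],[0,-0.12,-0.72],[0,0,-0.72],[0,0.15,-0.72],[0,0.32,-0.72],[0,0.32,-0.72]],"turn":[[0,0,0],[0,0,0],[0,0,0],[0,0,0],[0,0,0],[0,0,0],[0,0,0],[0,0,0]]}' 0 40
cat > c.py <<'E'
from h import *
a=np.radians(16);A=np.array([[np.cos(a),np.sin(a),0],[-np.sin(a),np.cos(a),0],[0,0,1]])
o=manip.get_obs();print('clamp frame TCP mm',((o["position"]-[.5519,-.012,0])@A.T*1000).round(1),'F',o["ft_force"].round(1),o["joint_pos"].round(2),'t%.2f'%o["clock"])
E
python3 c.py; python3 d.py .5519 -.012 .19 106
```

```text
clock: 9.45
position: [0.6891, 0.0279, 0.1875]
ee_rot: [-0.424, -0.564, 0.565, 0.428]
ft_force: [0.2, 0.1, 1.5]
grip_width: -0.002
clamp frame TCP mm [142.9   0.6 187.5] F [0.2 0.1 1.5] [-0.48  0.55  0.56  1.35 -0.29  1.33  1.93] t9.45
t9.45 [0.6891 0.0279 0.1875] yaw 105.9 tilt 0.28 F [0.2 0.1 1.5] w-0.00
 off [-0.0038, -0.0097, 0.7143] turn [-0.005, -0.002, 0.004]
```

```bash
python3 -m pendant '{"offset":[[0,0,0.12],[0,0,0.24],[0,0,0.34],[0,0,0.44],[0,0,0.54],[0,0,0.64],[0,0,0.73],[0,0,0.73]],"turn":[[0,0,0],[0,0,0],[0,0,0],[0,0,0],[0,0,0],[0,0,0],[0,0,0],[0,0,0]]}'
python3 c.py
python3 - <<'E'
from h import *
S=cam("side");C=cam("wrist");save("w5",np.hstack([C["rgb"][60:400,120:520],cv2.resize(S["rgb"][110:245,230:345],None,fx=2.52,fy=2.52)[:340]]))
E
```

```text
clock: 10.45
position: [0.5485, -0.0126, 0.1893]
ee_rot: [0.425, 0.564, -0.564, -0.428]
ft_force: [0.7, -0.3, 0.4]
grip_width: -0.003
clamp frame TCP mm [ -3.4   0.3 189.3] F [ 0.7 -0.3  0.4] [-0.59  0.21  0.61  1.75 -0.13  1.23  1.9 ] t10.45
```

View pics/w5.png

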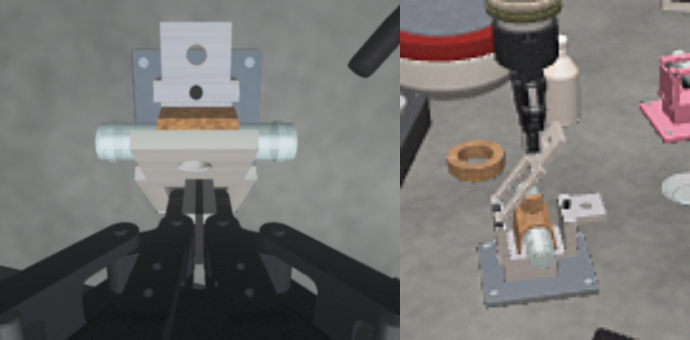

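The half is now tilted about 50° past upright, with the fingers behind it. I'll continue pushing over and down.

```bash
python3 -m pendant '{"offset":[[0,0.03,0.09],[0,0.06,0.18],[0,0.12,0.28],[0,0.2,0.31],[0,0.27,0.33],[0,0.32,0.335],[0,0.345,0.335],[0,0.355,0.335],[0,0.36,0.335],[0,0.36,0.335]],"turn":[[0,0,0],[0,0,0],[0,0,0],[0,0,0],[0,0,0],[0,0,0],[0,0,0],[0,0,0],[0,0,0],[0,0,0]]}'
python3 c.py
```

```text
clock: 11.8
position: [0.485, -0.0301, 0.1173]
ee_rot: [0.425, 0.565, -0.564, -0.427]
ft_force: [0.1, 0.4, 1.3]
grip_width: -0.001
clamp frame TCP mm [-69.3   1.1 117.3] F [0.1 0.4 1.3] [-0.6   0.13  0.61  1.98 -0.09  1.05  1.9 ] t11.80
```

```bash
python3 -m pendant '{"offset":[[0,-0.2,0],[0,-0.5,0],[0,-0.6,-0.02],[0.2,-0.6,-0.08],[0.5,-0.6,-0.16],[0.8,-0.6,-0.25],[0.8,-0.6,-0.25]],"turn":[[0,0,0],[0,0,0],[0,0,0],[0,0,0],[0,0,0],[0,0,0],[0,0,0]]}' 60 40
python3 d.py .502 .297 .2 106
```

```text
clock: 12.68
position: [0.4886, 0.1428, 0.2374]
ee_rot: [0.422, 0.566, -0.566, -0.425]
ft_force: [-0.4, -0.0, -0.0]
grip_width: 0.602
t12.68 [0.4886 0.1428 0.2374] yaw 106.4 tilt 0.25 F [-0.4 -0.  -0. ] w0.60
 off [0.72, 0.1893, -0.2822] turn [-0.003, 0.009, 0.005]
```

```bash
python3 -m pendant '{"offset":[[0.3,0,-0.1],[0.6,0,-0.2],[0.72,0.1,-0.28],[0.72,0.19,-0.28],[0.72,0.19,-0.28],[0.72,0.19,-0.28]],"turn":[[0,0,0],[0,0,0],[0,0,0],[0,0,0],[0,0,0],[0,0,0]]}'
python3 - <<'E'
from h import *
C=cam("wrist");T=cam("top");S=cam("side");im=np.hstack([C["rgb"][60:400,120:520],cv2.resize(T["rgb"][110:215,265:375],None,fx=3.24,fy=3.24)[:340]]);save("w6",im)
P=cloud(C)
m=(np.abs(P[...,0]-.502)<.045)&(np.abs(P[...,1]-.297)<.045)
for lo,hi in((.046,.052),(.0525,.058),(.078,.087)):
    q=P[m&(P[...,2]>lo)&(P[...,2]<hi)]
    if len(q)>3: print(len(q),q.mean(0),cv2.minEnclosingCircle((q[:,:2]*1000).astype(np.float32)),cv2.minAreaRect((q[:,:2]*1000).astype(np.float32)))
a=np.radians(16);A=np.array([[np.cos(a),np.sin(a),0],[-np.sin(a),np.cos(a),0],[0,0,1]])
for n,c in(("top",T),("side",S)):
    q=(cloud(c)-[.5519,-.012,0])@A.T
    for lo,hi in((-.092,-.082),(-.058,-.048)):
        s=q[(q[...,0]>lo)&(q[...,0]<hi)&(np.abs(q[...,1])<.02)&(q[...,2]>.08)];print(n,'jaw tab z',lo,len(s),np.median(s[:,2]) if len(s) else 0)
E
python3 d.py .502 .297 .2 106
```

```text
clock: 13.42
position: [0.5023, 0.2956, 0.2009]
ee_rot: [0.423, 0.566, -0.565, -0.425]
ft_force: [-0.0, 0.0, 0.1]
grip_width: 0.598
2522 [0.50193083 0.2989021  0.05016191] ((503.27978515625, 299.2040710449219), 39.08280563354492) ((503.6698913574219, 299.3660888671875), (56.60249710083008, 56.03465270996094), 9.598788261413574)
346 [0.49882537 0.29790165 0.05412693] ((503.31182861328125, 299.23291015625), 14.819599151611328) ((501.4858093261719, 299.00164794921875), (25.503158569335938, 28.670093536376953), 16.151573181152344)
322 [0.50285902 0.29908941 0.08193744] ((503.148681640625, 299.20025634765625), 8.860812187194824) ((503.1485290527344, 299.30963134765625), (16.995899200439453, 17.102876663208008), 57.093570709228516)
top jaw tab z -0.092 77 0.1187702510147195
top jaw tab z -0.058 59 0.11759652406602927
side jaw tab z -0.092 21 0.11877909300634237
side jaw tab z -0.058 27 0.1166762357556137
t13.57 [0.5022 0.2963 0.201 ] yaw 106.3 tilt 0.26 F [0.3 0.5 0.3] w0.60
 off [0.0034, 0.005, -0.0001] turn [-0.0, 0.007, 0.006]
```

View pics/w6.png

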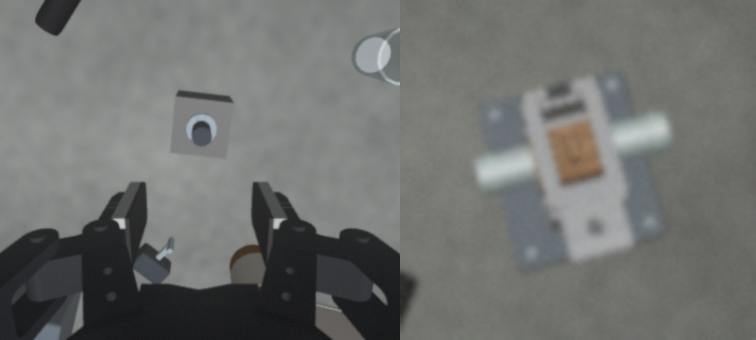

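The wrist and top crops show the half shut down to its buffer (angle about 0.07 rad) with the liner's tab between the straps. The pin knob is at (.503,.299). I'll go down onto the knob.

```bash
python3 d.py .5032 .2992 .058 106; python3 -m pendant '{"offset":[[0.013,0.2,-0.01],[0.013,0.45,-0.01],[0.013,0.6,-0.01],[0.013,0.68,-0.01],[0.013,0.715,-0.01],[0.013,0.715,-0.01]],"turn":[[0,0,0],[0,0,0],[0,0,0],[0,0,0],[0,0,0],[0,0,0]]}'; python3 d.py .5032 .2992 .058 106
python3 -m pendant '{"offset":[[0,0,0],[0,0,0],[0,0,0],[0,0,0],[0,0,0]],"turn":[[0,0,0],[0,0,0],[0,0,0],[0,0,0],[0,0,0]]}' 0 80;python3 d.py .5032 .2992 .058 106
```

```text
t13.57 [0.5022 0.2963 0.201 ] yaw 106.3 tilt 0.26 F [0.3 0.5 0.3] w0.60
 off [0.009, 0.715, -0.0092] turn [-0.0, 0.007, 0.006]
clock: 14.32
position: [0.5036, 0.3002, 0.0587]
ee_rot: [0.423, 0.567, -0.565, -0.425]
ft_force: [-0.6, 0.4, 0.7]
grip_width: 0.599
t14.32 [0.5036 0.3002 0.0587] yaw 106.3 tilt 0.28 F [-0.6  0.4  0.7] w0.60
 off [-0.0042, 0.0035, 0.0032] turn [0.001, 0.007, 0.006]
clock: 14.95
position: [0.5042, 0.3006, 0.06]
ee_rot: [0.423, 0.568, -0.564, -0.425]
ft_force: [-2.1, -0.3, 6.0]
grip_width: 0.178
t14.95 [0.5042 0.3006 0.06  ] yaw 106.3 tilt 0.35 F [-2.1 -0.3  6. ] w0.18
 off [-0.0052, 0.01, 0.0069] turn [0.003, 0.007, 0.007]
```

```bash
python3 -m pendant '{"offset":[[0,-0.1,0],[0,-0.3,0],[0,-0.6,0],[0,-0.85,0],[0,-0.85,0],[-0.3,-0.85,0.08],[-0.6,-0.85,0.15],[-0.8,-0.85,0.2],[-0.8,-0.85,0.2]],"turn":[[0,0,0],[0,0,0],[0,0,0],[0,0,0],[0,0,0],[0,0,0],[0,0,0],[0,0,0],[0,0,0]]}'
python3 d.py .4846 -.0313 .23 106
```

```text
clock: 16.08
position: [0.5108, 0.1308, 0.2286]
ee_rot: [0.424, 0.566, -0.563, -0.427]
ft_force: [0.4, 0.2, -0.5]
grip_width: 0.18
t16.07 [0.5108 0.1308 0.2286] yaw 106.0 tilt 0.32 F [ 0.4  0.2 -0.5] w0.18
 off [-0.7429, -0.0116, 0.3491] turn [0.002, -0.0, 0.007]
```

```bash
python3 -m pendant '{"offset":[[-0.3,0,0.05],[-0.6,0,0.1],[-0.74,0,0.15],[-0.74,0,0.15],[-0.74,0,0.15],[-0.74,0,0.15]],"turn":[[0,0,0],[0,0,0],[0,0,0],[0,0,0],[0,0,0],[0,0,0]]}'
python3 c.py
python3 - <<'E'
from h import *
import pickle
C=cam("wrist");pickle.dump(C,open("w7.pkl","wb"));save("w7",cv2.resize(C["rgb"][60:360,170:470],None,fx=2,fy=2))
E
```

```text
clock: 16.82
position: [0.5227, -0.018, 0.2274]
ee_rot: [0.424, 0.567, -0.564, -0.426]
ft_force: [0.0, 0.5, 0.0]
grip_width: 0.179
clamp frame TCP mm [-29.7   2.3 227.4] F [0.  0.5 0. ] [-0.59  0.11  0.59  1.76 -0.07  1.29  1.86] t16.82
```

View pics/w7.png

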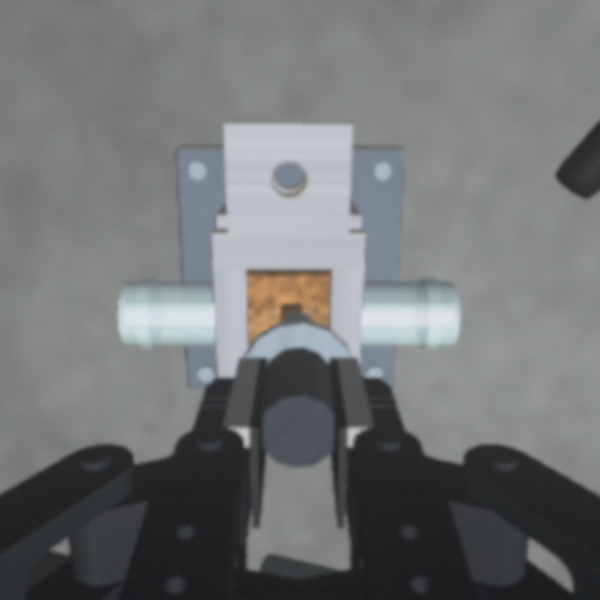

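The crop shows the jaw's hole at (290,178), with the lower hole's plane seen through it. The knob is held at (298,430) between the pads, with the flange below it.

Run:
```python
from h import *
import pickle
C=pickle.load(open("w7.pkl","rb"));P=cloud(C);o=manip.get_obs();R=Rn.from_quat(o["ee_rot"]).as_matrix();tcp=o["position"]
a=np.radians(16);A=np.array([[np.cos(a),np.sin(a),0],[-np.sin(a),np.cos(a),0],[0,0,1]])
g=cv2.cvtColor(C["rgb"],cv2.COLOR_RGB2GRAY)
w=g[138:160,303:328];print(w[::3,::3])
m=(w<170).astype(np.uint8);n,lab,st,ce=cv2.connectedComponentsWithStats(m);print(st,ce)
i=1+st[1:,4].argmax();c=np.argwhere(lab==i)[:,::-1]+[303,138]
e=cv2.fitEllipse(cv2.convexHull(c.astype(np.float32)));print(e)
for z in(.118,.1):print('hole',z,plane(C,e[0],z)[0])
q=(P-[.5519,-.012,0])@A.T
s=(q[...,0]>-.092)&(q[...,0]<-.05)&(np.abs(q[...,1])<.022)&(q[...,2]>.105);s=q[s];print('tab edge',len(s),np.percentile(s,[1,99],axis=0),np.polyfit(s[:,0],s[:,2],1))
L=(P-tcp)@R
k=(np.abs(L[...,0])<.009)&(L[...,1]<-.018)&(L[...,1]>-.03)&(np.abs(L[...,2])<.025);t=L[k];print('knob top tool',len(t),t.mean(0),cv2.minEnclosingCircle((t[:,[0,2]]*1000).astype(np.float32)))
k=(np.abs(L[...,0])<.018)&(L[...,1]>0)&(L[...,1]<.006)&(np.abs(L[...,2])<.025);t=L[k];print('flange',len(t),np.percentile(t,[1,50,99],axis=0))
```

```text
[[199 200 199 199 198 199 198 198 199]
 [192 190 178 156 150 165 188 190 190]
 [188 179 134 131 130 130 154 188 188]
 [195 158 131 130 131 131 128 184 193]
 [191 167 131 131 132 129 119 177 190]
 [196 170 165 128 120 133 130 191 197]
 [197 195 155 156 149 135 179 196 196]
 [192 192 191 184 180 185 191 192 191]]
[[  0   0  25  22 287]
 [  3   3  18  18 263]] [[12.53658537  9.75609756]
 [11.41444867 11.31178707]]
((314.3636779785156, 149.27096557617188), (17.934160232543945, 18.255769729614258), 166.15805053710938)
hole 0.118 [ 0.4849683  -0.03111436  0.118     ]
hole 0.1 [ 0.48706627 -0.03066703  0.1       ]
tab edge 2930 [[-0.09160073 -0.02153395  0.11601828]
 [-0.050037    0.02160869  0.32579044]] [1.6053169 0.2463668]
knob top tool 1441 [ 0.00062769 -0.02220161  0.00243878] ((0.06651473790407181, -0.024620212614536285), 14.378270149230957)
flange 409 [[-0.01050248  0.00011469  0.00585978]
 [ 0.00122126  0.00535932  0.00967264]
 [ 0.01295389  0.00598331  0.01536089]]
```

```bash
python3 d.py .4859 -.0315 .182 106; python3 -m pendant '{"offset":[[-0.02,0.05,0.08],[-0.02,0.1,0.16],[-0.02,0.16,0.19],[-0.02,0.22,0.19],[-0.02,0.22,0.19],[-0.02,0.22,0.19]],"turn":[[0,0,0],[0,0,0],[0,0,0],[0,0,0],[0,0,0],[0,0,0]]}'
python3 d.py .4859 -.0315 .122 106
```

```text
t16.88 [ 0.5228 -0.0183  0.2275] yaw 106.1 tilt 0.32 F [ 0.4  0.3 -0.7] w0.18
 off [-0.0136, 0.2273, 0.1957] turn [0.002, 0.003, 0.007]
clock: 17.62
position: [0.4878, -0.0322, 0.1836]
ee_rot: [0.424, 0.567, -0.564, -0.426]
ft_force: [1.0, 0.1, -0.8]
grip_width: 0.182
t17.62 [ 0.4878 -0.0322  0.1836] yaw 106.1 tilt 0.30 F [ 1.   0.1 -0.8] w0.18
 off [0.0047, 0.3081, 0.0087] turn [0.002, 0.003, 0.006]
```

```bash
python3 -m pendant '{"offset":[[0.005,0.0,0.009],[0.005,0.02,0.009],[0.005,0.06,0.009],[0.005,0.1,0.009],[0.005,0.15,0.009],[0.005,0.2,0.009],[0.005,0.2,0.009]],"turn":[[0,0,0.006],[0,0,0.006],[0,0,0.006],[0,0,0.006],[0,0,0.006],[0,0,0.006],[0,0,0.006]]}'
python3 d.py .4859 -.0315 .122 106
```

```text
clock: 18.5
position: [0.4853, -0.0317, 0.1427]
ee_rot: [0.425, 0.565, -0.565, -0.425]
ft_force: [-0.4, 0.6, -0.1]
grip_width: 0.178
t18.50 [ 0.4853 -0.0317  0.1427] yaw 106.1 tilt 0.02 F [-0.4  0.6 -0.1] w0.18
 off [-0.0002, 0.1035, -0.0033] turn [-0.0, 0.003, 0.0]
```

```bash
python3 -m pendant '{"offset":[[0,0.03,-0.002],[0,0.06,-0.002],[0,0.09,-0.002],[0,0.11,-0.002],[0,0.12,-0.002],[0,0.12,-0.002],[0,0.12,-0.002]],"turn":[[0,0,0],[0,0,0],[0,0,0],[0,0,0],[0,0,0],[0,0,0],[0,0,0]]}'
python3 d.py .4859 -.0315 .12 106
```

```text
clock: 19.38
position: [0.4856, -0.0317, 0.12]
ee_rot: [0.425, 0.565, -0.565, -0.425]
ft_force: [-10.6, -1.1, 22.0]
grip_width: 0.176
t19.38 [ 0.4856 -0.0317  0.12  ] yaw 106.1 tilt 0.08 F [-10.6  -1.1  22. ] w0.18
 off [0.0005, -0.0002, -0.0019] turn [-0.0, 0.002, 0.002]
```

```bash
python3 -m pendant '{"offset":[[0,0.012,0.006],[0,0.012,0.006],[0,0.012,0.006],[0,0.012,0.006]],"turn":[[0,0,0],[0,0,0],[0,0,0],[0,0,0]]}'
python3 d.py .4859 -.0315 .12 106
python3 - <<'E'
from h import *
a=np.radians(16);A=np.array([[np.cos(a),np.sin(a),0],[-np.sin(a),np.cos(a),0],[0,0,1]])
for n in("side","top","wrist"):
    C=cam(n);q=(cloud(C)-[.5519,-.012,0])@A.T
    if n=="side": save("w8",cv2.resize(C["rgb"][130:240,235:355],None,fx=5,fy=5))
    for lo,hi in((-.092,-.086),(-.058,-.048),(-.02,.04)):
        s=q[(q[...,0]>lo)&(q[...,0]<hi)&(np.abs(q[...,1])<.03)&(np.abs(q[...,1])>.014)&(q[...,2]>.1)&(q[...,2]<.123)];print(n,lo,len(s),np.percentile(s[:,2],[20,50,80]).round(4) if len(s) else 0)
E
```

```text
clock: 19.88
position: [0.4855, -0.0317, 0.1198]
ee_rot: [0.425, 0.566, -0.564, -0.425]
ft_force: [-10.2, -0.0, 27.1]
grip_width: 0.178
t19.88 [ 0.4855 -0.0317  0.1198] yaw 106.1 tilt 0.18 F [-10.2  -0.   27.1] w0.18
 off [0.0006, -0.0011, -0.0023] turn [0.003, 0.002, 0.003]
side -0.092 9 [0.107  0.1086 0.1096]
side -0.058 20 [0.1049 0.1082 0.1099]
side -0.02 93 [0.107  0.1093 0.1105]
top -0.092 0 0
top -0.058 0 0
top -0.02 5 [0.1105 0.1117 0.1139]
wrist -0.092 677 [0.1066 0.1098 0.1105]
wrist -0.058 1 [0.1001 0.1001 0.1001]
wrist -0.02 89 [0.1006 0.101  0.1016]
```

View pics/w8.png

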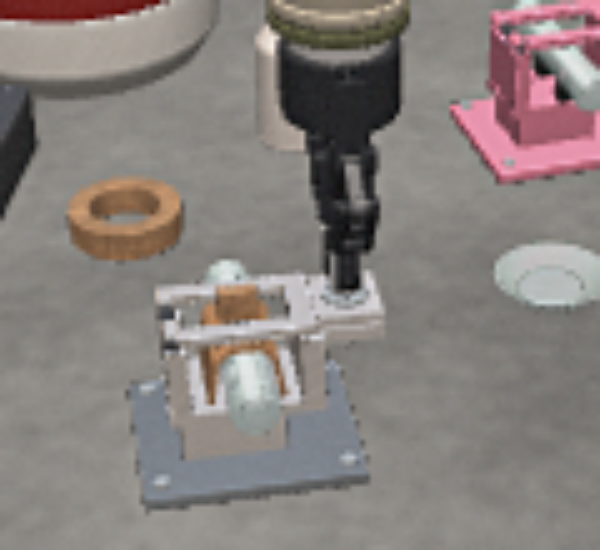

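The side crop shows the half level, the flange flat on the tab and the fingers on the knob. The tab's outer edge reads 110 mm, which means fully shut. I'm handing in.

```bash
python3 -c "
from workcell import manip;print(manip.hand_in())"; python3 d.py .4859 -.0315 .12 106
```

```text
the job is handed in; nothing more can be done
None
the job is handed in; nothing more can be done
```

I handed the job in at about 20 s of the 72 s, with the arm still holding the pin and pressing it down. No verdict was reported.

- **Liner:** I draped it over the tube in the grey clamp and let go of it. It measured within about 1 mm of centre and 0.2° in yaw, with the tab top about 29 mm above the tube's top. I did not measure it again after the half was shut; it looked in place in the last picture.
- **Upper half:** I swung it down to the buffer, which left it at about 0.07 rad before the pin went in.
- **Pin:** I put it through both holes without any contact force on the way in, then pressed the flange down.
- **Last checks:**
  - **Shut:** The tab's outer face read about 110 mm (110.5 mm is fully shut).
  - **Pin tip:** By calculation it is about 30 mm below the lower tab's top.
  - **Push:** The downward push was about 27 N, with the knob still gripped.
- **What disagreed:** A sideways force of about 10 N stayed on the pin, which is probably rubbing the hole's edge. A small sideways correction did not remove it. The wrist and top cameras gave few usable depth points on the half at the end, so the fully shut reading rests on the side view and the tab's outer edge in the wrist view.

I did not check the bystanders' positions, but no move went near enough to touch one.

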